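# Dispense one brass disc and slide it between the rails

## Task

Press the dispenser's plunger once, all the way down, and let it come back up, so that a single brass disc is ejected onto the bench. Then nudge that disc aside along the bench top with the fingertips, without lifting it, until it lies wholly between the two low wooden rails. The other discs stay in the dispenser and the jar, spool, awl and mallet are left where they are.

Things in the scene. Friction and masses are not known exactly. Their poses are not given: they have to be found in the camera images.
- dispenser: Grey disc dispenser fixed to the bench. Origin on the bench top under the centre of its open-topped square well; discs come out at the foot of its front face (x = +25 mm) along +x; z up. The well is 52 mm wide, 46 mm high. Behind it, x = -25 to -110 mm, a housing 54 mm wide, 55 mm high carries the plunger at x = -68 mm; feet reach to y = +-41 mm.
- outlet (a point): Point in front of the slot, 58 mm from the dispenser's origin along its +x, 4 mm above the bench: the centre of a slowly ejected disc comes to lie here, 15 mm clear of the front face. A fast press may send it a little farther. A flat pusher, geared 2.5 : 1 to the plunger, reaches out almost to here and draws back as the plunger rises.
- plunger_top (a point): Centre of the top of the plunger's black round cap (38 mm across, 9 mm thick), 96 mm above the bench when up; moves down with it.
- plunger (a joint): Plunger travel in m: 0 up, 0.025 fully down against a hard stop. Pressed straight down against a return spring, about 8 N at the top to 14 N at the bottom; it rises by itself when released.
- disc1_center (a point): Centre (half-way up) of the lowest brass disc in the stack, the one that is ejected: 36 mm across, 8 mm thick, about 35 g, lying flat on the bench (centre 4 mm above it) at the bottom of the well at the start.
- disc2_center (a point): Centre of the second disc from the bottom, the same kind; drops to the bottom of the well after the ejection.
- disc3_center (a point): Centre of the third disc, the same kind.
- disc4_center (a point): Centre of the top disc, the same kind.
- rails: Waiting place, fixed left or right of the dispenser: two parallel wooden rails, each 80 mm long (along y), 10 mm wide, 12 mm high, inner faces at x = +-35 mm, on a dark leather strip, paper-thin and no obstacle. Origin on the bench top midway between the rails; both ends (y = +-40 mm) are open: a disc slides in lengthwise from either end.
- jar: Loose amber glass jar, 54 mm across, 60 mm high, standing on the other side of the dispenser from the rails; origin at the centre of its underside. To be left alone.
- spool: Loose wooden thread spool standing beyond the dispenser, 44 mm across, 50 mm high; origin at the centre of its underside. To be left alone.
- awl: Loose awl with a wooden handle, 160 mm long, lying on the bench to the right. To be left alone.
- mallet: Loose mallet with a wooden handle, 240 mm long, lying on the bench to the left. To be left alone.
- disc1: The same lowest disc; origin at the centre of its underside.
Not all that is in view belongs to the job. Of the things like the dispenser, leave any that is red; of the rest the smaller one is meant.

How it is judged:
By the outcome, as a careful person would: the job done as asked, in the order asked, and still so for the second after the job is handed in, with the robot touching nothing.
It also fails if it takes over 67 s, if anything falls off the work surface, if the arm or the gripper's body presses on something with over 40 N, if the wrist force passes 120 N, or if a joint passes its speed limit or range.

## Robot

A 7-joint arm with a two-finger parallel gripper is mounted at the origin on the work surface. World frame = base frame: x ahead of the robot, y to its left, z up, the work surface at z = 0. Lengths are in m, angles in rad, forces in N, time in s.
With the tool pointing down it reaches from about 0.4 to 0.85 m from the base axis. Payload 10.4 kg.
Tool frame: the origin (TCP) lies at the centre of the arm's flange, where the gripper is bolted on; the fingertips stand 182 mm ahead of it and the grasp point (between the pads) lies 164 mm ahead of it (r.hold_point_z is the distance from the TCP to the grasp point, in m); z points along the fingers, y is the direction in which the jaws open and shut (so a half turn about z gives the same grasp; the last joint's range is limited). The gripper opens to 87 mm and grips with 3 to 60 N. Pads are 19 mm wide; open, the fingers measure 117 mm over their backs; the gripper's body (75 mm by 190 mm) begins 51 mm behind the grasp point.
Start: joints at [-1.362, 0.332, -0.065, 1.46, 0.022, 1.35, -0.088], TCP at [0.144, 0.608, 0.405] pointing down, gripper open.
Joint ranges: [-2.6, 2.6], [-0.5, 2.12], [-1.47, 1.34], [0.16, 2.42], [-1.27, 4.41], [0.06, 2.06], [-2.6, 2.6]. Speed limits (rad/s): [2.22, 2.22, 2.79, 2.79, 3.14, 3.14, 3.14].

## Interface

Orientations are given as a unit quaternion [x, y, z, w].
In Python, from bench import r, cams, job gives the robot as it stands.
- The arm moves only by the tool carry_out, never from a script. Its argument "rows" is a list of rows, each an object with "jaw": the finger opening in m, from 0 to 0.087; "delta_pos": the shift along the tool's x, y, z in m, a list of three; "yaw": the turn about the tool's z in degrees. A call has 1 to 10 rows; each row shifts and turns the commanded pose from where the row before left it, along the tool's axes as they then stand; what a row does not reach is not made up. A row lasts 1/10 s, in which the tool goes at most 50 mm and 8.59 degrees, less where a joint would pass 70% of its speed; a pose out of reach is approached as far as the arm can. A call is refused whole if a number of a shift passes 0.05 or a number of a turn 8.59, either way. A call with a gripper value outside its range is refused whole. The fingers move at their own pace and stop on an object; "grip_force" is the grip in N (left out, the last holds). Time passes only in rows, so rows that do not move let the fingers close. It gives the time, the measured TCP pose, the force and the opening at its end, in the units of the state.
- r.read_state(): the state, without advancing time (a new reading comes with each control period).
- cams.camera(name): name is "side" or "top" or "wrist"; returns a dict with "img" (480x640x3 uint8, blue, green, red), "mtx" (3x3 intrinsics, pixels), "R" (3x3) and "t" (3): a world point X has camera coordinates R X + t. Camera axes: x right, y down, z forward; pixel columns grow to the right and rows downward; lengths in m; the calibration is good to about 2 mm. The wrist camera is an equidistant fisheye: a pixel r from the principal point sees the ray r / f radians off the axis. A picture is of the moment at which its call begins. There is no depth.
- job.close_job(): hands the job in, once; it reports no verdict.
Trained networks look in the newest picture that a camera, given by its name, has taken for a name from the list of things; names that differ only in an ending like _2 or _b are one class to them, and where a whole thing is asked for, a point or a joint stands for the part that bears it (a point fixed in the world has none). Each returns a list of dicts, best first, with "confidence" (0 to 1); they miss things now and then, are a little off and sometimes report something else, mostly with a low value. They report only what shows in the picture. A call takes as long as a camera call. They do not tell look-alikes from the thing itself.
- cams.boxes_of(camera, query): "rect" ([centre column, centre row, width, height] as shares, 0 to 1, of the picture: columns of its width, rows of its height, round what is visible of it).
- cams.outline_of(camera, query): "pixels" (480x640 bool, what is visible of it) and "rect" ([centre column, centre row, width, height] as shares, 0 to 1, of the picture: columns of its width, rows of its height, round what is visible of it).
The state is a dict: "time": time; "joint_positions": joint angles; "joint_vel": joint speeds; "joint_torque": joint torques, N m; "ee_pos": TCP position; "eef_rot": TCP orientation; "ft_force": force on the tool from outside, world axes, zero at the start; "torque": the same for the moment, N m; "width": finger opening in m.
Only numpy, scipy, OpenCV 4.12 (cv2) and the standard library are available. Lean on these libraries where they do the work, as an engineer would, in place of code of your own. Each camera call takes 0.05 s, during which the arm holds its last target.

## Working session

There is one attempt and no reset: what is moved stays moved. The work goes in short steps, Python scripts to look and compute and a tool call to move; the robot and the scene stay as the last step left them, time stands still between calls to the robot, and variables do not carry over. Pictures are saved under pics/ and viewed, and the job is handed in when it is done.

Besides the shell and the picture viewer there is one more tool, called after ">>>" as name([rows], argument=value, ...), one row to a line, values as JSON. carry_out: Moves the arm, as the interface text tells. Its arguments: {"type":"object","properties":{"rows":{"type":"array"},"grip_force":{"type":"number"}},"required":["rows"]}

```bash
mkdir -p pics; ls; python3 - <<'E'
from bench import r,cams,job
import cv2
s=r.read_state();print({k:(v if not hasattr(v,'tolist') else v) for k,v in s.items()})
for n in ["top","side"]:
    c=cams.camera(n);cv2.imwrite(f"pics/{n}0.png",c["img"]);print(n,c["mtx"],c["R"],c["t"])
    for q in ["dispenser","rails","jar","spool","awl","mallet","plunger_top"]:
        print(n,q,[(round(b["confidence"],2),[round(x*k) for x,k in zip(b["rect"],(640,480,640,480))]) for b in cams.boxes_of(n,q)][:4])
E
```

```text
pics
{'time': 0.0, 'joint_positions': array([-1.36162039,  0.33284271, -0.06473139,  1.46091377,  0.02161073,
        1.34993905, -0.08848589]), 'joint_vel': array([ 3.06131292e-04,  1.06633692e-03, -5.72355229e-04,  1.32662689e-03,
        7.51175166e-04,  9.96617151e-05, -1.85865751e-03]), 'joint_torque': array([ 7.37118944e-05, -6.23267269e+01,  2.47049524e-02, -3.89888477e+01,
       -6.12335186e-02,  4.02646896e-02,  1.60632053e-04]), 'ee_pos': array([0.14351558, 0.6081631 , 0.40398523]), 'eef_rot': array([ 1.15595667e-01,  9.93296102e-01, -7.01699948e-04, -4.79751444e-05]), 'ft_force': array([-0.28184887, -0.12670937, -0.11519866]), 'torque': array([ 0.03332416, -0.00535442,  0.00125888]), 'width': 0.08720106690084643}
top [[570.40152685   0.         321.41148487]
 [  0.         570.40152685 232.64883567]
 [  0.           0.           1.        ]] [[ 1.43327310e-04 -9.99932683e-01 -1.16020982e-02]
 [-9.95507187e-01  9.55881381e-04 -9.46811849e-02]
 [ 9.46859015e-02  1.15635425e-02 -9.95440036e-01]] [0.0128932  0.59880823 1.22728112]
top dispenser [(0.67, [355, 286, 47, 67]), (0
[... 359 characters left out ...]
580224]
 [  0.         490.22292992 234.0859037 ]
 [  0.           0.           1.        ]] [[ 0.84702737 -0.53153579 -0.00378569]
 [-0.37883724 -0.59866858 -0.70574662]
 [ 0.37286321  0.59922086 -0.70845422]] [-0.46485388  0.289014    1.10374295]
side dispenser [(0.9, [265, 242, 54, 45]), (0.78, [304, 286, 60, 50]), (0.66, [334, 206, 68, 55]), (0.37, [395, 234, 22, 23])]
side rails [(0.8, [378, 320, 49, 41])]
side jar [(0.76, [271, 202, 20, 22])]
side spool [(0.69, [304, 287, 62, 51]), (0.52, [396, 234, 20, 22])]
side awl [(0.56, [341, 436, 68, 40])]
side mallet [(0.72, [214, 182, 77, 35])]
side plunger_top [(0.8, [327, 190, 16, 18]), (0.76, [298, 275, 17, 20]), (0.68, [256, 230, 17, 18])]
```

View pics/top0.png

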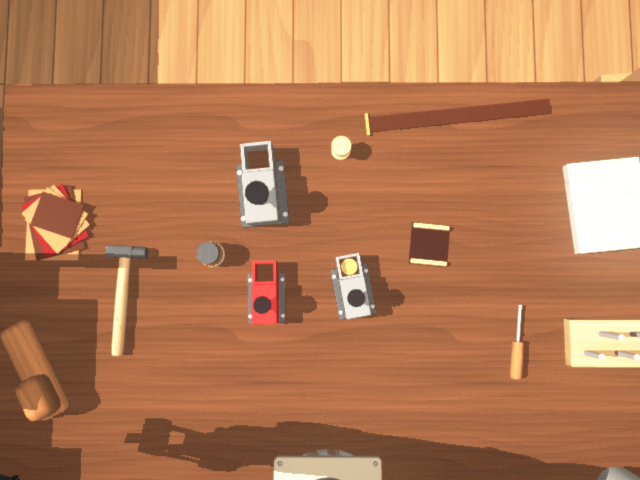

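View pics/side0.png

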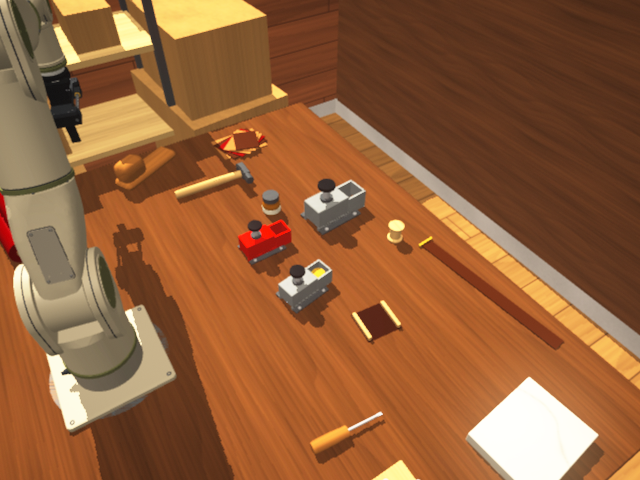

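```bash
python3 - <<'E'
import cv2
a=cv2.imread("pics/top0.png")[130:350,190:470];cv2.imwrite("pics/topc.png",cv2.resize(a,None,fx=2.7,fy=2.7,interpolation=cv2.INTER_CUBIC))
a=cv2.imread("pics/side0.png")[170:360,220:460];cv2.imwrite("pics/sidec.png",cv2.resize(a,None,fx=3,fy=3,interpolation=cv2.INTER_CUBIC))
E
```

```text
(no output)
```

View pics/topc.png

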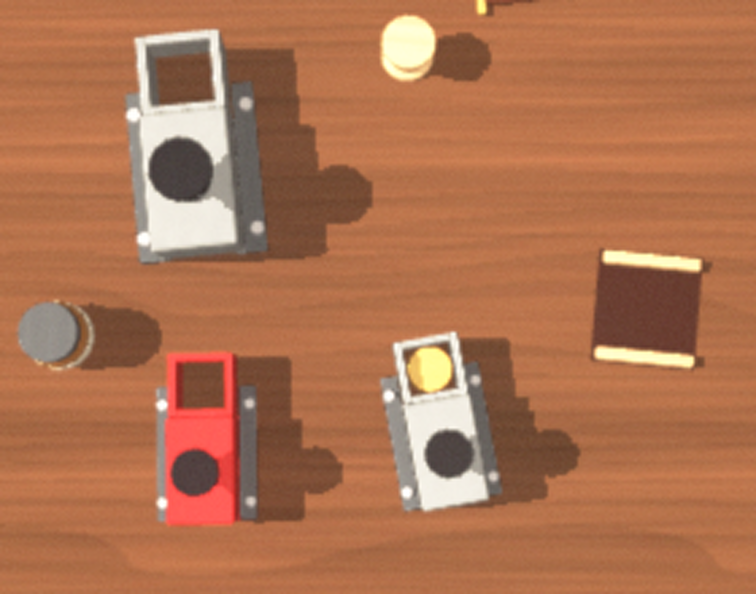

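View pics/sidec.png

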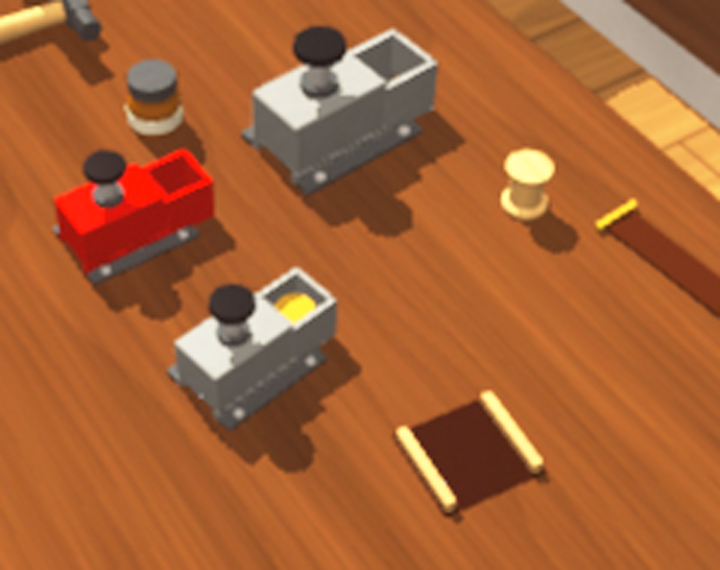

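Candidates for the dispenser in the top picture are the red one at (267,291), the large grey one at (262,185) and the small grey one at (355,286), which has brass discs in its well. I choose the small grey one. The rails are at (430,244), to its right; the jar at (210,254) and the spool at (341,147).

```bash
cat > h.py <<'E'
import numpy as np, cv2
def ray(c,uv,z):
    K=np.array(c["mtx"]);R=np.array(c["R"]);t=np.array(c["t"])
    d=R.T@np.linalg.inv(K)@np.array([uv[0],uv[1],1.]);o=-R.T@t
    return o+d*(z-o[2])/d[2]
def proj(c,X):
    K=np.array(c["mtx"]);p=K@(np.array(c["R"])@np.array(X).T+np.array(c["t"])[:,None]);return (p[:2]/p[2]).T
E
python3 - <<'E'
from bench import r,cams,job
from h import *
c=cams.camera("top");s=cams.camera("side")
T=lambda u,v:(190+(u+.5)/2.7-.5,130+(v+.5)/2.7-.5)
S=lambda u,v:(220+u/3,170+v/3)
P=lambda n,x:print(n,np.round(x,4))
ra=[ray(c,T(*p),.012)[:2] for p in [(603,251),(703,258),(694,367),(594,359)]]
for p in ra:P("rail",p)
P("rails c",np.mean(ra,0)); 
P("rail y dir deg",[np.degrees(np.arctan2(*(a-b)[::-1])) for a,b in((ra[0],ra[1]),(ra[3],ra[2]))])
rs=[ray(s,S(*p),.012)[:2] for p in [(399,429),(488,393),(542,467),(450,508)]]
P("rails c side",np.mean(rs,0))
w=[ray(c,T(*p),.046)[:2] for p in [(393,342),(456,333),(467,391),(403,401)]]
for p in w:P("well",p)
wc=np.mean(w,0);P("well c",wc)
cap=ray(c,T(449,454),.096)[:2];P("cap top",cap)
P("cap side",ray(s,S(232,301),.096)[:2])
d=wc-cap;P("dist,ang",[np.linalg.norm(d),np.degrees(np.arctan2(d[1],d[0]))])
P("foot",[ray(c,T(*p),.004)[:2] for p in [(389,397),(476,380),(493,477),(407,493)]])
P("housing back",[ray(c,T(*p),.055)[:2] for p in [(421,510),(488,498)]])
for n,p,z in(("jar",(50,332),.06),("spool",(408,43),.05)):P(n,ray(c,T(*p),z))
E
```

```text
rail [ 0.6226 -0.1915]
rail [ 0.6167 -0.2737]
rail [ 0.5268 -0.2645]
rail [ 0.5334 -0.1828]
rails c [ 0.5749 -0.2281]
rail y dir deg [85.8931 85.3954]
rails c side [ 0.5727 -0.2335]
well [ 0.5457 -0.0175]
well [ 0.5528 -0.0679]
well [ 0.5065 -0.0764]
well [ 0.4986 -0.0253]
well c [ 0.5259 -0.0468]
cap top [ 0.4575 -0.0593]
cap side [ 0.4567 -0.0636]
dist,ang [ 0.0695 10.4108]
foot [[ 0.5025 -0.0146]
 [ 0.5165 -0.0864]
 [ 0.437  -0.0998]
 [ 0.424  -0.0292]]
housing back [[ 0.413  -0.0391]
 [ 0.4224 -0.0918]]
jar [0.553 0.255 0.06 ]
spool [ 0.7886 -0.0301  0.05  ]
```

The crop confirms the small grey dispenser with brass discs visible. Its well centre is about (0.526,-0.047) with +x at about 10°, and the cap is at (0.457,-0.060). The 69.5 mm from well to cap fits the nominal 68 mm. The rails centre is about (0.574,-0.230). I'll swing the arm round the base towards the cap.

>>> carry_out([
  {"jaw": 0.0, "delta_pos": [-0.044, -0.008, 0], "yaw": 4.2},
  {"jaw": 0.0, "delta_pos": [-0.044, -0.008, 0], "yaw": 4.2},
  {"jaw": 0.0, "delta_pos": [-0.044, -0.008, 0], "yaw": 4.2},
  {"jaw": 0.0, "delta_pos": [-0.044, -0.008, 0], "yaw": 4.2},
  {"jaw": 0.0, "delta_pos": [-0.044, -0.008, 0], "yaw": 4.2},
  {"jaw": 0.0, "delta_pos": [-0.044, -0.008, 0], "yaw": 4.2},
  {"jaw": 0.0, "delta_pos": [-0.044, -0.008, 0], "yaw": 4.2},
  {"jaw": 0.0, "delta_pos": [-0.044, -0.008, 0], "yaw": 4.2},
  {"jaw": 0.0, "delta_pos": [-0.044, -0.008, 0], "yaw": 4.2},
  {"jaw": 0.0, "delta_pos": [-0.044, -0.008, 0], "yaw": 4.2},
], grip_force=20)

```text
time: 1.9
ee_pos: [0.467, 0.3113, 0.4049]
eef_rot: [0.465, 0.885, 0.0, 0.0]
ft_force: [0.6, -0.1, -0.2]
width: 0.0149
```

>>> carry_out([
  {"jaw": 0.0, "delta_pos": [-0.0306, -0.021, 0], "yaw": 3.9},
  {"jaw": 0.0, "delta_pos": [-0.032, -0.019, 0], "yaw": 3.9},
  {"jaw": 0.0, "delta_pos": [-0.033, -0.017, 0], "yaw": 3.9},
  {"jaw": 0.0, "delta_pos": [-0.034, -0.0145, 0], "yaw": 3.9},
  {"jaw": 0.0, "delta_pos": [-0.035, -0.012, 0], "yaw": 3.9},
  {"jaw": 0.0, "delta_pos": [-0.036, -0.01, 0], "yaw": 3.9},
  {"jaw": 0.0, "delta_pos": [-0.0365, -0.007, 0], "yaw": 3.9},
  {"jaw": 0.0, "delta_pos": [-0.037, -0.005, 0], "yaw": 3.9},
  {"jaw": 0.0, "delta_pos": [-0.037, -0.002, 0.02], "yaw": 3.9},
  {"jaw": 0.0, "delta_pos": [-0.037, 0, 0.02], "yaw": 3.9},
])

```text
time: 2.9
ee_pos: [0.466, -0.06, 0.3649]
eef_rot: [0.734, 0.679, 0.001, 0.0]
ft_force: [0.8, 0.7, -0.3]
width: 0.0001
```

>>> carry_out([
  {"jaw": 0.0, "delta_pos": [0, 0, 0.02], "yaw": 0},
  {"jaw": 0.0, "delta_pos": [0, 0, 0], "yaw": 0},
  {"jaw": 0.0, "delta_pos": [0, 0, 0], "yaw": 0},
])

```text
time: 3.2
ee_pos: [0.4663, -0.0578, 0.3452]
eef_rot: [0.733, 0.681, -0.0, -0.0]
ft_force: [0.1, -0.1, -0.5]
width: 0.0005
```

```bash
python3 - <<'E'
from bench import r,cams,job
from h import *
s=r.read_state();print(s["ee_pos"],s["eef_rot"],s["ft_force"],s["width"])
c=cams.camera("wrist");cv2.imwrite("pics/wr1.png",c["img"])
c=cams.camera("side");cv2.imwrite("pics/si1.png",cv2.resize(c["img"][120:360,180:460],None,fx=2.6,fy=2.5))
E
```

```text
[ 0.46630096 -0.05783415  0.34518317] [ 7.32669098e-01  6.80585033e-01 -1.48336817e-05 -7.50716855e-05] [ 0.1308856  -0.05360663 -0.5331155 ] 0.00046353331492548746
```

View pics/wr1.png

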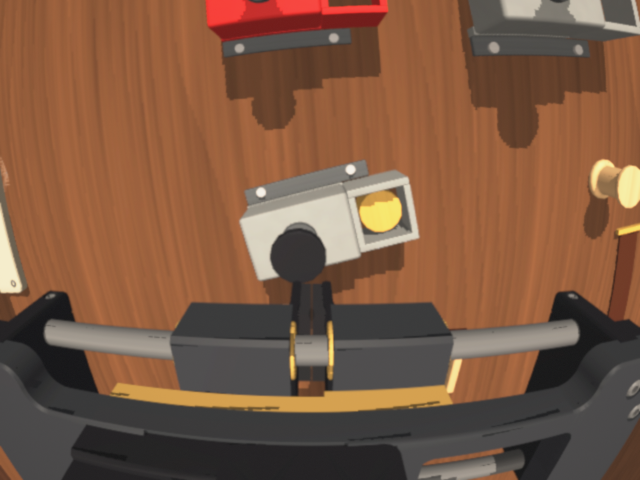

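View pics/si1.png

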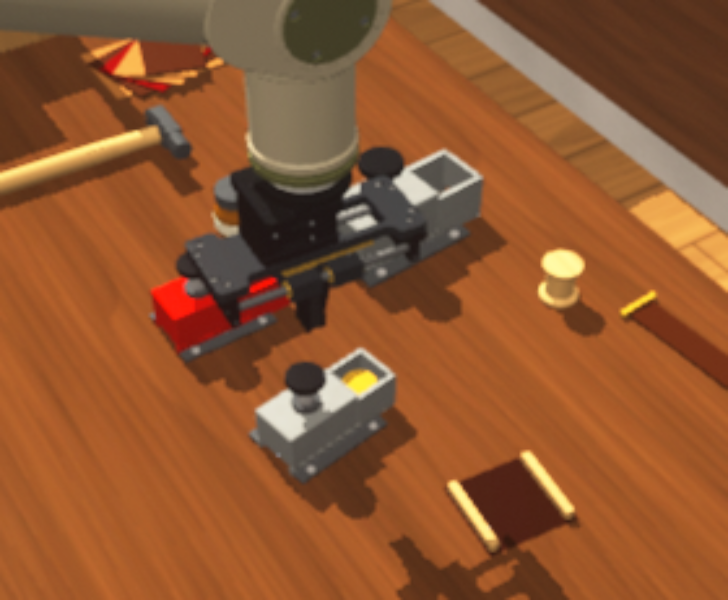

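>>> carry_out([
  {"jaw": 0.0, "delta_pos": [-0.003, -0.009, 0.02], "yaw": 0},
  {"jaw": 0.0, "delta_pos": [0, 0, 0.02], "yaw": 0},
  {"jaw": 0.0, "delta_pos": [0, 0, 0], "yaw": 0},
  {"jaw": 0.0, "delta_pos": [0, 0, 0], "yaw": 0},
])

```text
time: 3.7
ee_pos: [0.4574, -0.0603, 0.3057]
eef_rot: [0.733, 0.681, 0.0, 0.0]
ft_force: [-0.3, -0.0, 0.3]
width: 0.0003
```

```bash
cat >> h.py <<'E'
def wray(c,uv,z):
    K=np.array(c["mtx"]);R=np.array(c["R"]);t=np.array(c["t"])
    m=(np.array(uv)-K[:2,2])/[K[0,0],K[1,1]];th=np.linalg.norm(m)
    d=R.T@np.r_[np.sin(th)*m/th,np.cos(th)];o=-R.T@t
    return o+d*(z-o[2])/d[2]
E
python3 - <<'E'
from bench import r,cams,job
from h import *
s=r.read_state();print(s["ee_pos"],s["ft_force"],s["width"])
c=cams.camera("wrist");cv2.imwrite("pics/wr2.png",c["img"])
for q in ["plunger_top","disc4_center","dispenser","rails"]:
  for b in cams.boxes_of("wrist",q)[:3]:
    u=np.array(b["rect"])*[640,480,640,480]
    print(q,round(b["confidence"],2),u.round(),wray(c,u[:2],{"plunger_top":.0935,"disc4_center":.03}.get(q,.01)).round(4))
c=cams.camera("side");cv2.imwrite("pics/si2.png",cv2.resize(c["img"][170:320,230:420],None,fx=4,fy=4))
E
```

```text
[ 0.45739579 -0.06028965  0.30570107] [-0.311308   -0.01596271  0.26043851] 0.000303765460185449
plunger_top 0.67 [311. 274.  61.  61.] [ 0.4567 -0.059   0.0935]
dispenser 0.9 [304.  21. 201.  41.] [0.4635 0.1022 0.01  ]
dispenser 0.77 [342. 230. 212. 135.] [ 0.4805 -0.0595  0.01  ]
dispenser 0.65 [567.  26. 147.  53.] [0.6914 0.1115 0.01  ]
rails 0.81 [468. 381.  42.  45.] [ 0.603  -0.2266  0.01  ]
```

View pics/wr2.png

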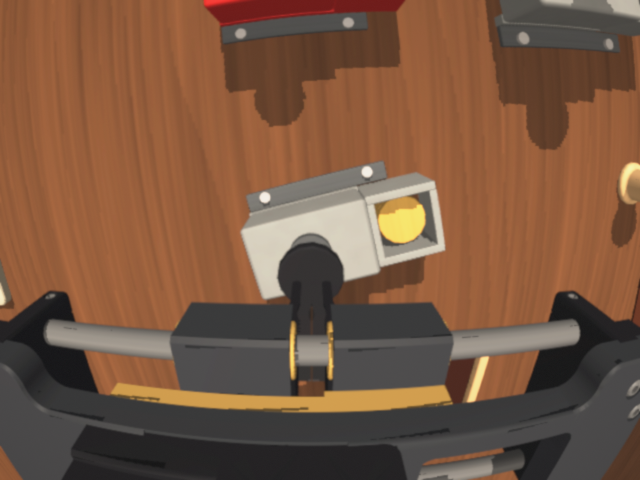

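View pics/si2.png

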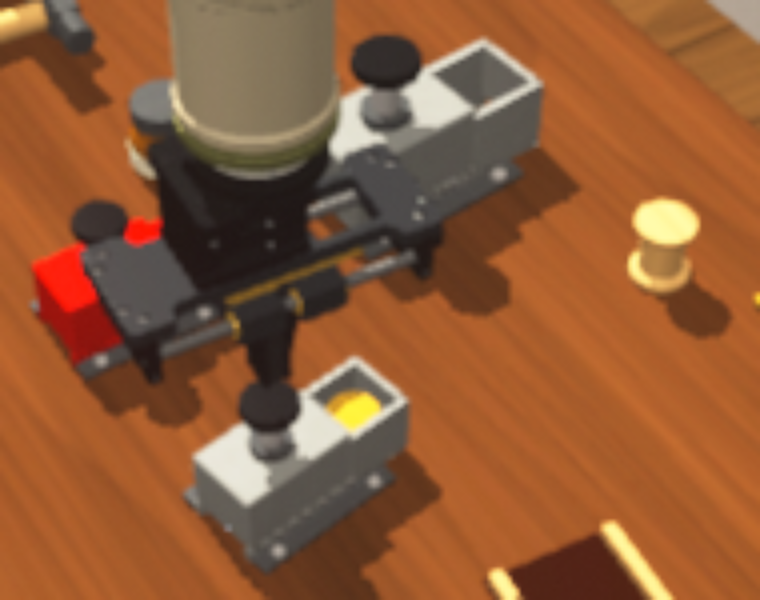

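The wrist estimate of the cap, (0.457,-0.059), agrees with the arm's position over it. I'll press slowly.

>>> carry_out([
  {"jaw": 0.0, "delta_pos": [0, 0, 0.012], "yaw": 0},
  {"jaw": 0.0, "delta_pos": [0, 0, 0.01], "yaw": 0},
  {"jaw": 0.0, "delta_pos": [0, 0, 0.004], "yaw": 0},
  {"jaw": 0.0, "delta_pos": [0, 0, 0.003], "yaw": 0},
  {"jaw": 0.0, "delta_pos": [0, 0, 0.003], "yaw": 0},
  {"jaw": 0.0, "delta_pos": [0, 0, 0.003], "yaw": 0},
])

```text
time: 4.6
ee_pos: [0.4566, -0.0608, 0.2696]
eef_rot: [0.733, 0.68, -0.001, -0.001]
ft_force: [-7.4, 0.9, 13.7]
width: 0.0007
```

>>> carry_out([
  {"jaw": 0.0, "delta_pos": [0, 0, 0.003], "yaw": 0},
  {"jaw": 0.0, "delta_pos": [0, 0, 0.003], "yaw": 0},
  {"jaw": 0.0, "delta_pos": [0, 0, 0.003], "yaw": 0},
  {"jaw": 0.0, "delta_pos": [0, 0, 0.003], "yaw": 0},
  {"jaw": 0.0, "delta_pos": [0, 0, 0.003], "yaw": 0},
  {"jaw": 0.0, "delta_pos": [0, 0, 0.002], "yaw": 0},
  {"jaw": 0.0, "delta_pos": [0, 0, 0.0], "yaw": 0},
])

```text
time: 5.3
ee_pos: [0.4567, -0.0609, 0.2535]
eef_rot: [0.733, 0.68, -0.0, -0.001]
ft_force: [-12.6, 1.2, 27.5]
width: 0.0007
```

>>> carry_out([
  {"jaw": 0.0, "delta_pos": [0, 0, 0.0015], "yaw": 0},
  {"jaw": 0.0, "delta_pos": [0, 0, 0.001], "yaw": 0},
  {"jaw": 0.0, "delta_pos": [0, 0, 0.0], "yaw": 0},
  {"jaw": 0.0, "delta_pos": [0, 0, 0.0], "yaw": 0},
])

```text
time: 5.7
ee_pos: [0.457, -0.0612, 0.2532]
eef_rot: [0.733, 0.68, 0.0, -0.002]
ft_force: [-26.3, 1.5, 64.5]
width: 0.0005
```

```bash
python3 - <<'E'
from bench import r,cams,job
from h import *
c=cams.camera("side");cv2.imwrite("pics/si3.png",cv2.resize(c["img"][170:320,230:420],None,fx=4,fy=4))
E
```

```text
(no output)
```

View pics/si3.png

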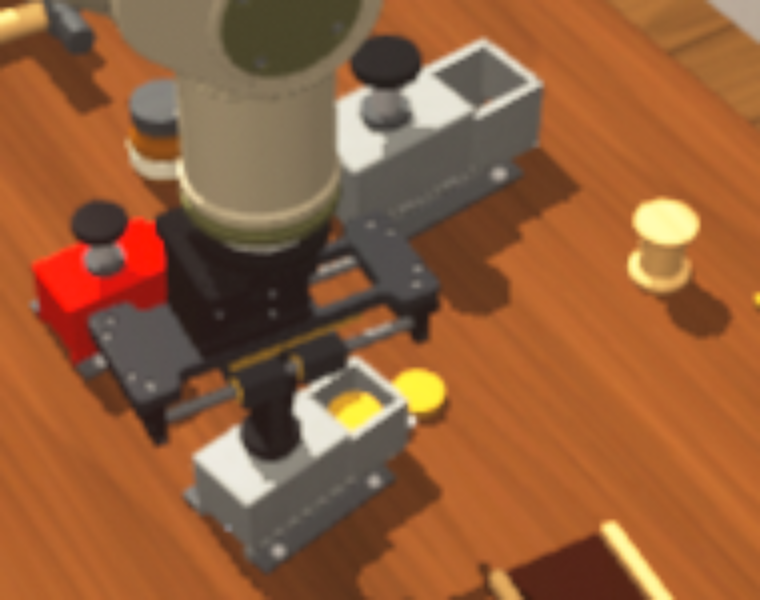

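The plunger is hard against its stop (64 N) and the disc is out, at crop (418,393). Now I'll let it rise.

>>> carry_out([
  {"jaw": 0.0, "delta_pos": [0, 0, -0.003], "yaw": 0},
  {"jaw": 0.0, "delta_pos": [0, 0, -0.004], "yaw": 0},
  {"jaw": 0.0, "delta_pos": [0, 0, -0.005], "yaw": 0},
  {"jaw": 0.0, "delta_pos": [0, 0, -0.006], "yaw": 0},
  {"jaw": 0.0, "delta_pos": [0, 0, -0.006], "yaw": 0},
  {"jaw": 0.0, "delta_pos": [0, 0, -0.01], "yaw": 0},
  {"jaw": 0.0, "delta_pos": [0, 0, -0.03], "yaw": 0},
  {"jaw": 0.0, "delta_pos": [0, 0, -0.03], "yaw": 0},
  {"jaw": 0.016, "delta_pos": [0.02, 0, -0.01], "yaw": 0},
  {"jaw": 0.016, "delta_pos": [0.04, 0, 0], "yaw": 0},
])

```text
time: 6.75
ee_pos: [0.4619, -0.0027, 0.3562]
eef_rot: [0.735, 0.678, 0.002, 0.001]
ft_force: [1.2, 0.2, -0.3]
width: 0.0101
```

>>> carry_out([
  {"jaw": 0.016, "delta_pos": [0.03, 0.04, 0], "yaw": 0},
  {"jaw": 0.016, "delta_pos": [0.02, 0.04, 0], "yaw": 0},
  {"jaw": 0.016, "delta_pos": [0.01, 0.03, 0], "yaw": 0},
  {"jaw": 0.016, "delta_pos": [0, 0.02, 0], "yaw": 0},
  {"jaw": 0.016, "delta_pos": [0, 0, 0], "yaw": 0},
])

```text
time: 7.25
ee_pos: [0.5972, 0.0495, 0.3532]
eef_rot: [0.733, 0.68, -0.001, 0.001]
ft_force: [-0.4, -1.0, -0.1]
width: 0.0162
```

```bash
python3 - <<'E'
from bench import r,cams,job
from h import *
s=r.read_state();print(s["time"],s["ee_pos"],s["ft_force"],s["width"])
for n in ["side","top","wrist"]:
  c=cams.camera(n);im=c["img"]
  if n=="side":cv2.imwrite("pics/si4.png",cv2.resize(im[170:350,230:430],None,fx=3.3,fy=3.3))
  else: cv2.imwrite(f"pics/{n}4.png",im)
  for q in ["disc1","disc4_center"]:
   for b in cams.outline_of(n,q)[:4]:
    m=cv2.moments(b["pixels"].astype(np.uint8));u=(m["m10"]/m["m00"],m["m01"]/m["m00"])
    print(n,q,round(b["confidence"],2),np.round(u),(wray if n=="wrist" else ray)(c,u,.006).round(4))
E
```

```text
7.25 [0.59723056 0.04954016 0.35324983] [-0.44495412 -1.01782292 -0.14477752] 0.0162342600496071
side disc1 0.53 [335. 268.] [ 0.5824 -0.0424  0.006 ]
side disc1 0.38 [377. 321.] [ 0.5721 -0.2352  0.006 ]
side disc4_center 0.5 [318. 274.] [ 0.5345 -0.0346  0.006 ]
top disc1 0.68 [344. 241.] [ 0.5821 -0.0367  0.006 ]
top disc4_center 0.63 [349. 267.] [ 0.5246 -0.0479  0.006 ]
top disc4_center 0.49 [353. 292.] [ 0.4697 -0.0573  0.006 ]
wrist disc1 0.72 [307. 302.] [ 0.583  -0.0364  0.006 ]
wrist disc4_center 0.61 [508. 287.] [ 0.8002 -0.0422  0.006 ]
```

View pics/si4.png

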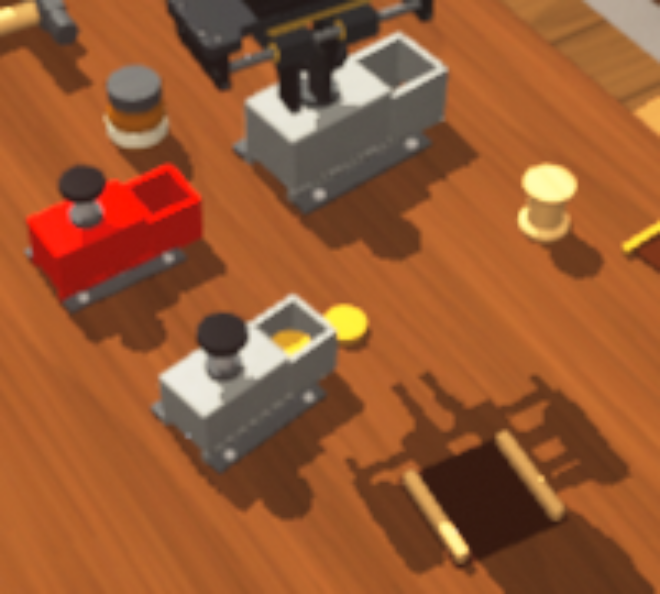

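View pics/wrist4.png

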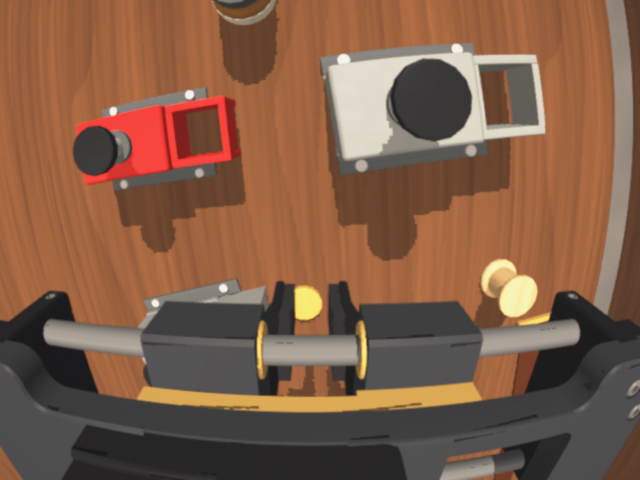

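View pics/top4.png

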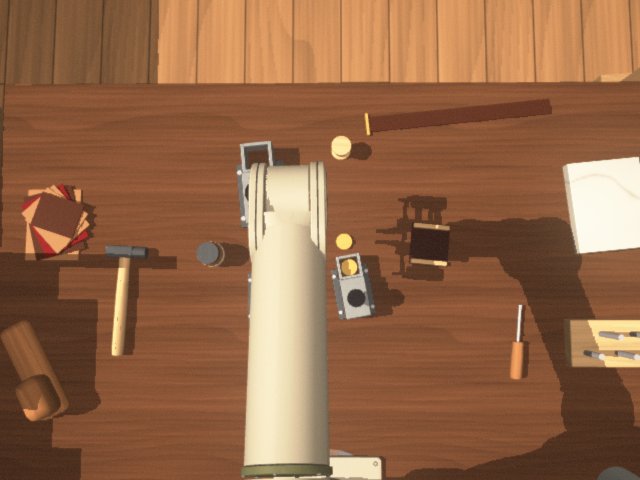

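The plunger is back up and one disc lies at (0.5825,-0.037), where three cameras agree with the expected outlet. I'll descend behind it on the +y side with the jaws 16 mm apart, so the fingertips cradle the disc.

>>> carry_out([
  {"jaw": 0.016, "delta_pos": [-0.02, -0.008, 0.02], "yaw": 0},
  {"jaw": 0.016, "delta_pos": [-0.016, 0, 0.03], "yaw": 0},
  {"jaw": 0.016, "delta_pos": [0, 0, 0.03], "yaw": 0},
  {"jaw": 0.016, "delta_pos": [0, 0, 0.03], "yaw": 0},
  {"jaw": 0.016, "delta_pos": [0, 0, 0.025], "yaw": 0},
  {"jaw": 0.016, "delta_pos": [0, 0, 0.015], "yaw": 0},
  {"jaw": 0.016, "delta_pos": [0, 0, 0], "yaw": 0},
  {"jaw": 0.016, "delta_pos": [0, 0, 0], "yaw": 0},
])

```text
time: 8.5
ee_pos: [0.5853, 0.0139, 0.2051]
eef_rot: [0.733, 0.68, 0.0, 0.0]
ft_force: [0.6, -0.5, 0.7]
width: 0.016
```

```bash
python3 - <<'E'
from bench import r,cams,job
from h import *
s=r.read_state();print(s["time"],s["ee_pos"],s["eef_rot"],s["ft_force"],s["width"])
for n in ["side","wrist"]:
  c=cams.camera(n);im=c["img"]
  if n=="side":cv2.imwrite("pics/si5.png",cv2.resize(im[170:350,230:430],None,fx=3.3,fy=3.3))
  else: cv2.imwrite(f"pics/{n}5.png",im)
E
```

```text
8.5 [0.58526059 0.0138984  0.20513683] [7.33026846e-01 6.80199546e-01 3.90455274e-04 2.60202126e-04] [ 0.56487581 -0.5361913   0.7316267 ] 0.01598999522211106
```

View pics/si5.png

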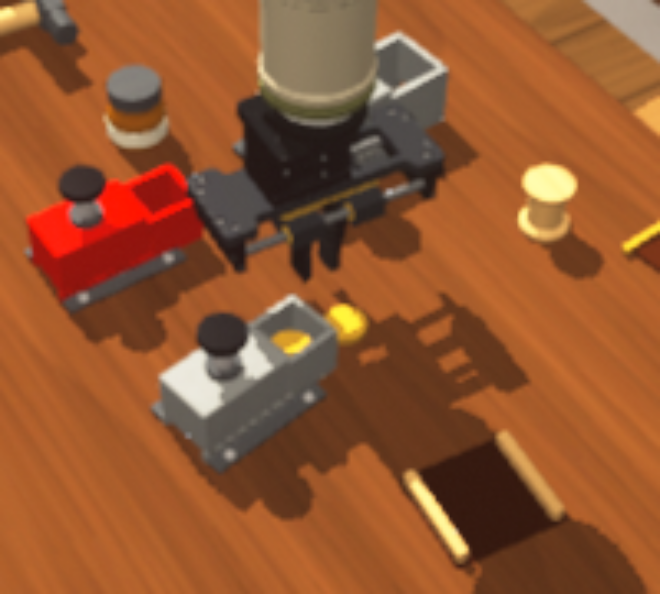

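View pics/wrist5.png

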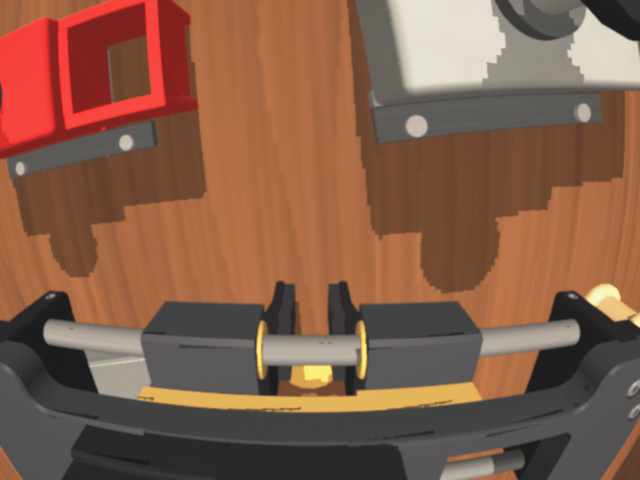

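>>> carry_out([
  {"jaw": 0.016, "delta_pos": [0, 0, 0.01], "yaw": 0},
  {"jaw": 0.016, "delta_pos": [0, 0, 0.01], "yaw": 0},
  {"jaw": 0.016, "delta_pos": [0, 0, 0], "yaw": 0},
  {"jaw": 0.016, "delta_pos": [-0.008, 0.0005, 0], "yaw": 0},
  {"jaw": 0.016, "delta_pos": [-0.008, 0.0005, 0], "yaw": 0},
  {"jaw": 0.016, "delta_pos": [-0.008, 0, 0], "yaw": 0},
  {"jaw": 0.016, "delta_pos": [-0.008, 0, 0], "yaw": 0},
  {"jaw": 0.016, "delta_pos": [-0.008, 0.0, 0], "yaw": 0},
  {"jaw": 0.016, "delta_pos": [-0.008, 0, 0], "yaw": 0},
  {"jaw": 0.016, "delta_pos": [0, 0, 0], "yaw": 0},
])

```text
time: 9.6
ee_pos: [0.5821, -0.0357, 0.1843]
eef_rot: [0.734, 0.68, -0.0, 0.0]
ft_force: [0.5, -0.2, 0.3]
width: 0.0163
```

```bash
cat > look.py <<'E'
import sys
from bench import r,cams,job
from h import *
k=sys.argv[1]
s=r.read_state();print(s["time"],s["ee_pos"],s["ft_force"],s["width"])
for n in ["side","top"]:
  c=cams.camera(n);im=c["img"]
  if n=="side":cv2.imwrite(f"pics/si{k}.png",cv2.resize(im[170:350,230:430],None,fx=3.3,fy=3.3))
  else:cv2.imwrite(f"pics/to{k}.png",cv2.resize(im[200:330,320:480],None,fx=4,fy=4))
  for q in ["disc1"]:
   for b in cams.outline_of(n,q)[:4]:
    m=cv2.moments(b["pixels"].astype(np.uint8));u=(m["m10"]/m["m00"],m["m01"]/m["m00"])
    print(n,q,round(b["confidence"],2),np.round(u),int(m["m00"]),ray(c,u,.006).round(4))
E
python3 look.py 6
```

```text
9.6 [ 0.58211658 -0.03566938  0.18432818] [ 0.47364992 -0.21535017  0.28000167] 0.016318511928493866
```

View pics/si6.png

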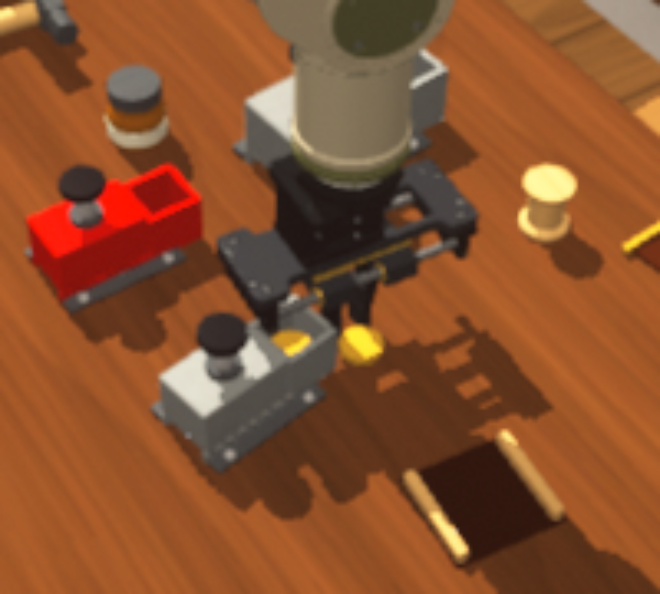

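View pics/to6.png

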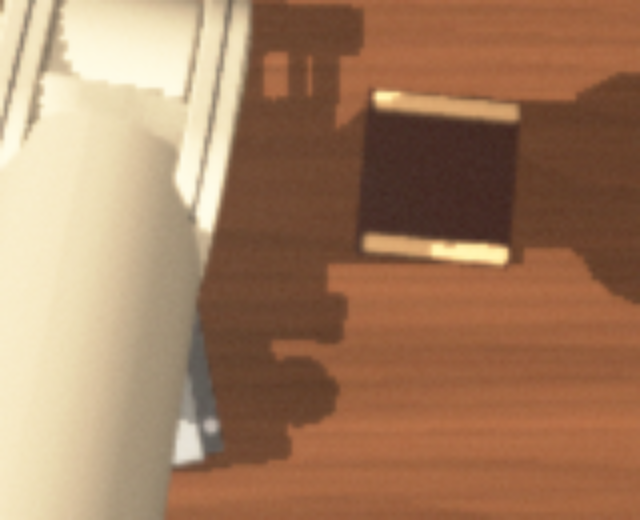

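>>> carry_out([
  {"jaw": 0.016, "delta_pos": [-0.008, 0.0006, 0], "yaw": 0},
  {"jaw": 0.016, "delta_pos": [-0.008, 0.0006, 0], "yaw": 0},
  {"jaw": 0.016, "delta_pos": [-0.008, 0.0006, 0], "yaw": 0},
  {"jaw": 0.016, "delta_pos": [-0.008, 0.0006, 0], "yaw": 0},
  {"jaw": 0.016, "delta_pos": [-0.008, 0.0006, 0], "yaw": 0},
  {"jaw": 0.016, "delta_pos": [-0.008, 0.0006, 0], "yaw": 0},
  {"jaw": 0.016, "delta_pos": [-0.008, 0.0006, 0], "yaw": 0},
  {"jaw": 0.016, "delta_pos": [-0.008, 0.0006, 0], "yaw": 0},
  {"jaw": 0.016, "delta_pos": [-0.008, 0.0006, 0], "yaw": 0},
  {"jaw": 0.016, "delta_pos": [0, 0, 0], "yaw": 0},
])

```text
time: 10.8
ee_pos: [0.5821, -0.1078, 0.1843]
eef_rot: [0.734, 0.68, -0.0, 0.0]
ft_force: [-0.8, 0.1, -0.5]
width: 0.0162
```

```bash
python3 look.py 7
```

```text
10.8 [ 0.58213852 -0.1078038   0.1843033 ] [-0.82093126  0.08564329 -0.46303862] 0.01622383285158474
side disc1 0.71 [356. 293.] 138 [ 0.5795 -0.1391  0.006 ]
side disc1 0.48 [301. 288.] 1393 [ 0.4726 -0.0514  0.006 ]
side disc1 0.22 [297. 272.] 183 [ 0.4897 -0.0015  0.006 ]
```

View pics/si7.png

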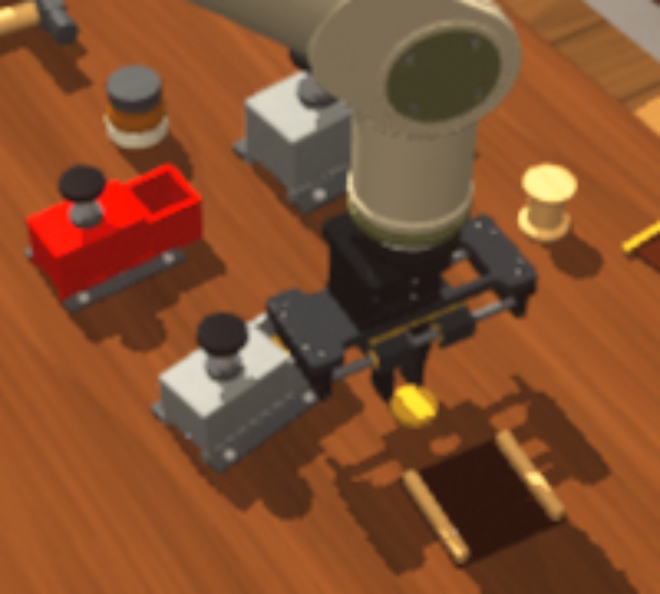

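View pics/to7.png

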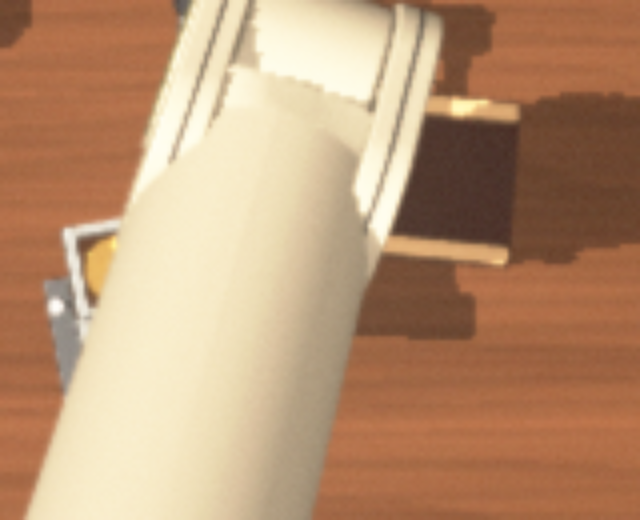

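The cradle is holding the disc, which is centred ahead of the rails gap. I'll push on about 95 mm.

>>> carry_out([
  {"jaw": 0.016, "delta_pos": [-0.008, 0.0003, 0], "yaw": 0},
  {"jaw": 0.016, "delta_pos": [-0.008, 0.0003, 0], "yaw": 0},
  {"jaw": 0.016, "delta_pos": [-0.008, 0.0003, 0], "yaw": 0},
  {"jaw": 0.016, "delta_pos": [-0.008, 0.0003, 0], "yaw": 0},
  {"jaw": 0.016, "delta_pos": [-0.008, 0.0003, 0], "yaw": 0},
  {"jaw": 0.016, "delta_pos": [-0.008, 0, 0], "yaw": 0},
  {"jaw": 0.016, "delta_pos": [0, 0, 0], "yaw": 0},
])

```text
time: 11.7
ee_pos: [0.5799, -0.1559, 0.1843]
eef_rot: [0.734, 0.68, -0.0, 0.0]
ft_force: [-0.0, -0.1, 0.4]
width: 0.0159
```

```bash
python3 look.py 8
```

```text
11.7 [ 0.57989124 -0.15590639  0.18430869] [-0.00262615 -0.112106    0.36974877] 0.015915200008829858
side disc1 0.53 [366. 307.] 149 [ 0.5768 -0.1866  0.006 ]
```

View pics/si8.png

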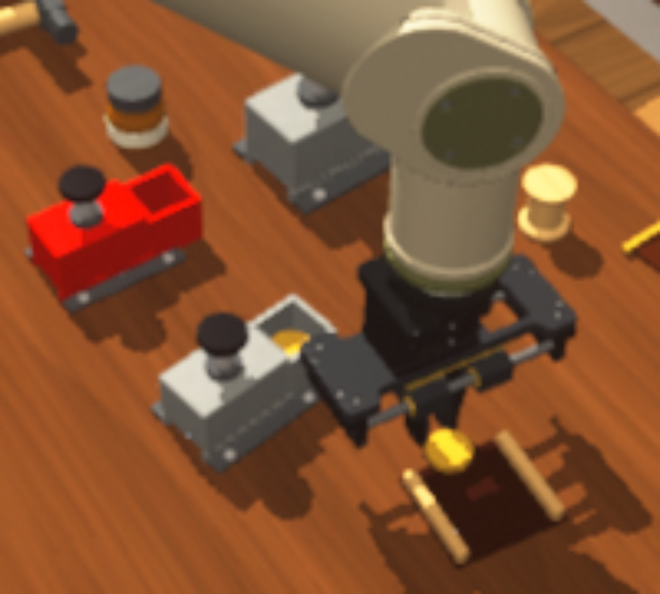

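>>> carry_out([
  {"jaw": 0.016, "delta_pos": [-0.008, 0.0006, 0], "yaw": 0},
  {"jaw": 0.016, "delta_pos": [-0.008, 0.0006, 0], "yaw": 0},
  {"jaw": 0.016, "delta_pos": [-0.008, 0.0006, 0], "yaw": 0},
  {"jaw": 0.016, "delta_pos": [-0.008, 0.0006, 0], "yaw": 0},
  {"jaw": 0.016, "delta_pos": [-0.008, 0.0003, 0], "yaw": 0},
  {"jaw": 0.016, "delta_pos": [-0.006, 0, 0], "yaw": 0},
  {"jaw": 0.016, "delta_pos": [0, 0, 0], "yaw": 0},
])

```text
time: 12.6
ee_pos: [0.5792, -0.2016, 0.1842]
eef_rot: [0.734, 0.68, -0.0, 0.0]
ft_force: [0.3, 0.0, -0.2]
width: 0.0158
```

```bash
python3 look.py 9
```

```text
12.6 [ 0.57915101 -0.20160933  0.18423075] [ 0.33103441  0.02957784 -0.24153129] 0.01584276092694361
side disc1 0.5 [377. 320.] 155 [ 0.5747 -0.2318  0.006 ]
top disc1 0.36 [517. 354.] 496 [ 0.3341 -0.4149  0.006 ]
```

View pics/si9.png

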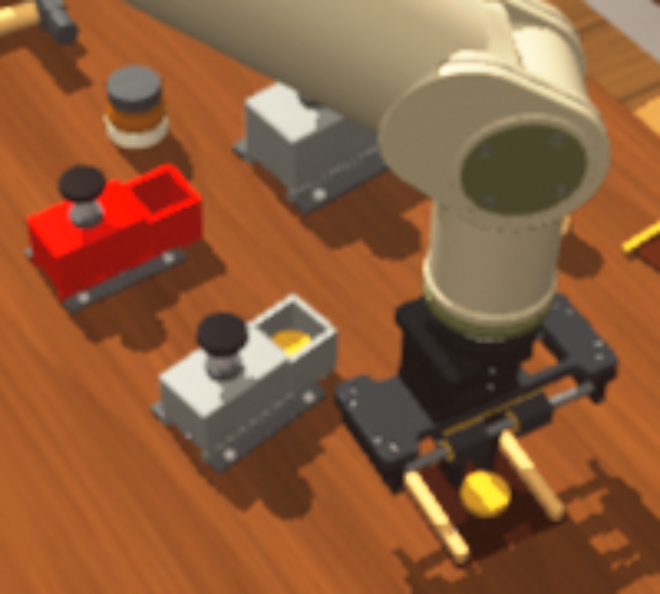

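The disc sits at the rails centre, at side pixel (377,320). I'll back off a little, lift, move away and verify from above.

>>> carry_out([
  {"jaw": 0.016, "delta_pos": [0.004, 0, 0], "yaw": 0},
  {"jaw": 0.016, "delta_pos": [0.004, 0, 0], "yaw": 0},
  {"jaw": 0.016, "delta_pos": [0, 0, -0.01], "yaw": 0},
  {"jaw": 0.016, "delta_pos": [0, 0, -0.03], "yaw": 0},
  {"jaw": 0.016, "delta_pos": [0, 0, -0.04], "yaw": 0},
  {"jaw": 0.016, "delta_pos": [0, 0, -0.04], "yaw": 0},
  {"jaw": 0.016, "delta_pos": [0, 0, -0.04], "yaw": 0},
  {"jaw": 0.016, "delta_pos": [0.04, 0, -0.02], "yaw": 0},
  {"jaw": 0.016, "delta_pos": [0.04, 0, 0], "yaw": 0},
  {"jaw": 0.016, "delta_pos": [0.04, 0, 0], "yaw": 0},
])

```text
time: 13.8
ee_pos: [0.589, -0.0715, 0.3661]
eef_rot: [0.733, 0.68, 0.001, 0.001]
ft_force: [0.8, 0.5, -0.5]
width: 0.016
```

>>> carry_out([
  {"jaw": 0.016, "delta_pos": [0.04, 0, 0], "yaw": 0},
  {"jaw": 0.016, "delta_pos": [0.04, 0, 0], "yaw": 0},
  {"jaw": 0.016, "delta_pos": [0.04, 0, 0], "yaw": 0},
  {"jaw": 0.016, "delta_pos": [0.03, 0, 0], "yaw": 0},
  {"jaw": 0.016, "delta_pos": [0, 0, 0], "yaw": 0},
  {"jaw": 0.016, "delta_pos": [0, 0, 0], "yaw": 0},
])

```text
time: 14.4
ee_pos: [0.6001, 0.0774, 0.3648]
eef_rot: [0.733, 0.681, 0.0, 0.0]
ft_force: [-0.4, -0.8, 0.3]
width: 0.0161
```

```bash
python3 look.py 10; python3 - <<'E'
from bench import r,cams,job
import cv2
cv2.imwrite("pics/tofull.png",cams.camera("top")["img"])
E
```

```text
14.4 [0.60010896 0.07743843 0.36477334] [-0.41544033 -0.80253526  0.29672392] 0.016121538829142593
side disc1 0.71 [377. 320.] 170 [ 0.5762 -0.2319  0.006 ]
top disc1 0.73 [429. 243.] 196 [ 0.5785 -0.2276  0.006 ]
top disc1 0.65 [341. 148.] 401 [ 0.795  -0.0316  0.006 ]
```

View pics/to10.png

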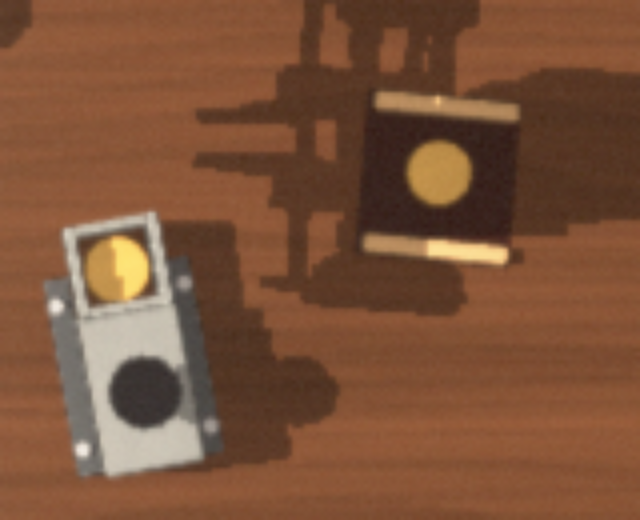

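View pics/si10.png

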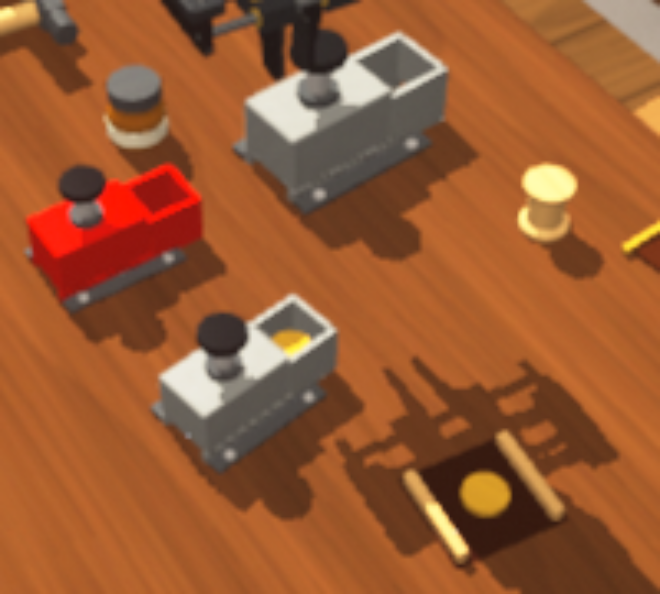

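View pics/tofull.png

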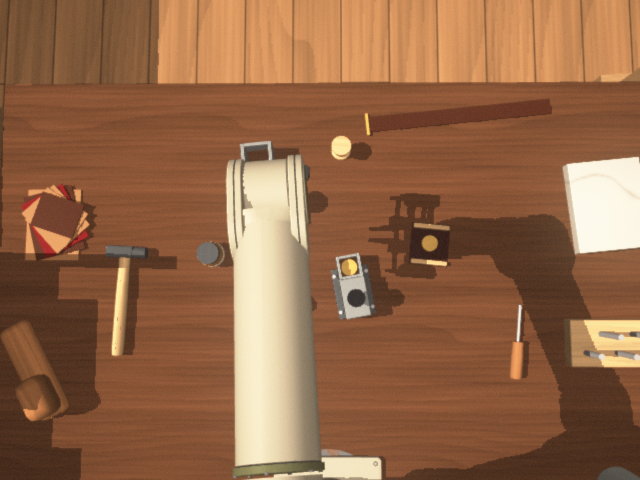

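The disc lies in the middle between the rails at top pixel (429,243). The plunger is up, nothing else has moved and the gripper is clear.

```bash
python3 -c "
from bench import job
print(job.close_job())"
```

```text
the job is handed in; nothing more can be done
None
```

The job is done and handed in at about 14.5 s of the 67 s allowed. I pressed the small grey dispenser's plunger once, slowly, to its hard stop and let it rise. One brass disc came out at the outlet point. I then pushed it about 190 mm along the bench with two fingertips, without lifting it, to the middle of the rails.

**Disc:** the last top and side pictures show it lying flat and centred between the rails. The measured position is about (0.577, -0.228), against a rails centre of about (0.574, -0.229).

**Other checks:**
- The plunger is up again and discs are still in the well, though I did not count them.
- The jar, spool, awl and mallet look unmoved, and the gripper is clear of everything.
- The wrist reading was 64 N upward at the plunger stop (about 70 N in all with the sideways part), under the 120 N limit.

**Disagreements:** the side camera's y readings came out about 5 mm lower than the top camera's, for both the disc and the rails, which does not matter at this clearance. In the last check the network also named the spool as a disc; I ignored that.

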